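# Snap a pipe clip on a test stand and push the seal sleeve home with it

## Robot

A 6-joint arm with a two-finger parallel gripper is mounted at the origin on the work surface; the furniture and walls round the work are solid. World frame = base frame: x ahead of the robot, y to its left, z up, the work surface at z = 0. Lengths are in m, angles in degrees, forces in N, time in s.
With the tool pointing down it reaches from about 0.3 to 0.75 m from the base axis. Payload 8.5 kg.
Tool frame: the origin (TCP) lies midway between the tips of the shut fingers; the grasp point (between the pads) lies 19 mm behind it; z points along the fingers, y is the direction in which the jaws open and shut (so a half turn about z gives the same grasp; the last joint's range is limited). The gripper opens to 85 mm and grips with 20 to 120 N. Pads are 22 mm wide; open, the fingers measure 114 mm over their backs; the gripper's body (76 mm by 85 mm) begins 54 mm behind the grasp point. The pads swing forward as they close: fully open they stand 13 mm farther back than shut.
Start: joints at [55.445, 21.807, 74.336, -0, 83.858, -12.336], TCP at [0.208, 0.509, 0.231] pointing down, gripper open.
Joint ranges: [-178.18, 178.18], [-50.72, 133.34], [12.68, 142.11], [-81.47, 261.47], [9.98, 163.14], [-165.26, 165.26]. Speed limits (degrees/s): [136.94, 136.94, 180, 180, 180, 180].

## Interface

Orientations are given as a 3x3 rotation matrix whose columns are the frame's x, y, z axes.
In Python, from rig import status, eyes, env gives the robot as it stands. The module is installed in compiled form; this text tells all that it offers.
- The arm moves only by the tool play_rows, never from a script. Its argument "targets" is text: rows parted by semicolons, each of 5 numbers parted by spaces: the shift along the tool's x, y, z in m, then the turn about the tool's z in rad, then the closure, from 0 (fully open) to 1 (shut). A call has 1 to 5 rows; each row is the pose to reach, as a shift and turn from the pose commanded when the call began, along the tool's axes at that moment; what a row does not reach only later rows make up. A row lasts 1/10 s, in which the tool goes at most 50 mm and 8.59 degrees, less where a joint would pass 70% of its speed; a pose out of reach is approached as far as the arm can. A call with a gripper value outside its range is refused whole. The fingers move at their own pace and stop on an object; "force" is the grip in N (left out, the last holds). Time passes only in rows, so rows that repeat a pose let the fingers close. It gives the time, the measured TCP pose, the force and the opening at its end, in the units of the state.
- status.observe(): the state, without advancing time (a new reading comes with each control period).
- eyes.get_image(name): name is "scene" or "top"; returns a dict with "pixels" (420x560x3 uint8, red, green, blue), "range_z" (420x560 float32, m along the optical axis (not along the pixel's ray), 0 where there is no reading), "mtx" (3x3 intrinsics, pixels), "world_to_cam" (4x4, takes a point from world to camera coordinates). Camera axes: x right, y up, looking along -z (the intrinsics and any distortion apply to the point x, -y, -z); pixel columns grow to the right and rows downward; lengths in m; the calibration is good to about 2 mm. A picture is of the moment at which its call begins.
- env.close_job(): hands the job in, once; it reports no verdict.
The state is a dict: "time_s": time; "q": joint angles; "qvel": joint speeds; "joint_efforts": joint torques, N m; "position": TCP position; "tool_rot": TCP orientation; "ft_force": force on the tool from outside, world axes, zero at the start; "wrist_torque": the same for the moment, N m; "grip_width": finger opening in m.
Only numpy, scipy, OpenCV 4.12 (cv2) and the standard library are available. Lean on these libraries where they do the work, as an engineer would, in place of code of your own. Each camera call takes 0.05 s, during which the arm holds its last target.

## Task

Take the larger of the two black pipe clips and push it straight down over the bare pipe of the test stand, clear of the loose seal sleeve, until its arms snap round the pipe and its back sits on it. Then slide the clip along the pipe so that it drives the sleeve into its socket until the sleeve stops on the shoulder hidden inside; press it there with about 8 N, never more than 20 N, and leave the clip upright against the sleeve to hold it. Leave the smaller clip where it stands.

Things in the scene. Friction and masses are not known exactly. Their poses are not given: they have to be found in the camera images.
- clip_grip (a point): Centre of the grip tab of the larger clip, the one to fit. The tab is upright, 12 mm thick (x), 28 mm wide (y), 40 mm high, on a flat back plate 37 x 28 x 6 mm. This point is 20 mm below the tab's top, 20 mm above the back's upper face and 40 mm above the bore's centre; z up. A half turn about z makes no difference.
- clip: The larger pipe clip, black plastic, about 60 g (varies), standing mouth down on its lips on the table, tab up, 81 mm tall. Below the back hang two arms, each sprung, with flared lips; they take a 28 mm pipe along the clip's y. Origin and axes as for clip_bore. On the pipe it slides with roughly 2 to 7 N of drag, more if it is still pressed down.
- clip_bore (a point): Centre of the larger clip's bore: on the pipe's axis when fully snapped on (back's underside, 14 mm above, then rests on the pipe). y along the bore (14 mm of clip either way), z to the tab. Lip ends 21.5 mm below. Pushing on takes a peak of 7 to 20 N: lips meet the pipe about 23 mm above its axis, resistance peaks near 19 mm, drops below 13 mm as the arms snap past, then the back stops it.
- small_clip_grip (a point): Centre of the grip tab of the smaller clip: same shape, back plate 24 x 22 mm, tab 10 x 22 x 34 mm, 60 mm tall in all; too small for the pipe. Leave it alone.
- stand: The test stand, fixed to the table; origin under the middle of its aluminium base plate (100 x 280 x 12 mm), y along the pipe. Two grey posts 52 x 24 mm, 130 mm high, their inner faces 106 mm either way along y; between them a level steel pipe of 28 mm diameter. It must not be loaded with more than 50 N.
- pipe_mid (a point): Point on the pipe's axis half-way between the stand's two posts, 100 mm above the table. y along the pipe, z up. The sleeve and its socket (a brass ring 48 mm across on the -y post, 26 mm long) are on the -y part of the pipe; the pipe on the sleeve's +y side is bare up to the other post.
- sleeve: Loose seal sleeve round the pipe, dark steel: a head ring 40 mm across and 12 mm thick, and a 34 mm tail that runs into the socket. It slides along the pipe with about 1.5 N of drag and stops, after 5 to 25 mm towards -y, on a shoulder inside the socket; the shoulder's depth differs each time, cannot be seen, and is found by feel. Origin and axes as for sleeve_face.
- sleeve_face (a point): Centre (on the pipe's axis) of the sleeve head's face that looks along +y of the stand, where the clip must bear; the head reaches 12 mm from here towards -y. Axes as for pipe_mid. When the clip bears on it, clip_bore is 14 mm to +y of this point.
Mind the look-alikes: they are no part of the job. Leave any green or turquoise look-alike of the clip alone.

How it is judged:
By the outcome, as a careful person would: the job done as asked, in the order asked, and still so for the second after the job is handed in, with the robot touching nothing.
It also fails if it takes over 66 s, if anything falls off the work surface, if the arm or the gripper's body presses on something with over 40 N, if the wrist force passes 120 N, or if a joint passes its speed limit or range.

## Working session

There is one attempt and no reset: what is moved stays moved. The work goes in short steps, Python scripts to look and compute and a tool call to move; the robot and the scene stay as the last step left them, time stands still between calls to the robot, and variables do not carry over. Pictures are saved under pics/ and viewed, and the job is handed in when it is done.

Besides the shell and the picture viewer there is one more tool, called after "Call:" as a command line: name --argument value ..., lists and objects as JSON in quotes. play_rows: Moves the arm, as the interface text tells. Its arguments: {"type":"object","properties":{"targets":{"type":"string"},"force":{"type":"number"}},"required":["targets"]}

```bash
mkdir -p pics; cat > h.py <<'E'
import numpy as np,cv2
from rig import status,eyes,env
def grab(n,tag):
    d=eyes.get_image(n); np.savez(f'{tag}.npz',**d); cv2.imwrite(f'pics/{tag}.png',d['pixels'][:,:,::-1]); return d
def world(d):
    K=d['mtx'];z=d['range_z'];h,w=z.shape
    u,v=np.meshgrid(np.arange(w),np.arange(h))
    x=(u-K[0,2])/K[0,0]*z;y=(v-K[1,2])/K[1,1]*z
    P=np.stack([x,-y,-z,np.ones_like(z)],-1)
    return (P@np.linalg.inv(d['world_to_cam']).T)[...,:3]
E
python3 - <<'E'
from h import *
for n in('scene','top'):
    d=grab(n,n+'0'); print(d.keys(),d['mtx'],d['world_to_cam'])
s=status.observe();print(s)
E
```

```text
dict_keys(['pixels', 'range_z', 'mtx', 'world_to_cam']) [[484.61067179   0.         276.24131539]
 [  0.         484.61067179 206.04259414]
 [  0.           0.           1.        ]] [[ 0.54205474 -0.84021001 -0.01495998 -0.21383778]
 [ 0.64033881  0.40145014  0.65483127 -0.43606778]
 [-0.5441901  -0.36453384  0.75562703 -0.71654448]
 [ 0.          0.          0.          1.        ]]
dict_keys(['pixels', 'range_z', 'mtx', 'world_to_cam']) [[457.72462279   0.         285.11100748]
 [  0.         457.72462279 210.62633376]
 [  0.           0.           1.        ]] [[ 0.00368164 -0.99979359  0.01998078  0.06763744]
 [ 0.98523638  0.00704654  0.17105445 -0.53326813]
 [-0.17115994  0.01905603  0.98505895 -1.0073546 ]
 [ 0.          0.          0.          1.        ]]
{'time_s': 0.1, 'q': array([ 5.54436858e+01,  2.18365561e+01,  7.43801217e+01,  4.77536501e-04,
        8.38598543e+01, -1.23368842e+01]), 'qvel': array([-0.00806634,  0.03573475, -0.07892494, -0.03731064, -0.01042298,
       -0.08800484]), 'joint_efforts': array([ 2.38595872e-03, -4.49219513e+01, -2.31656939e+01, -2.47892358e-04,
        3.70371810e-03, -3.51075062e-07]), 'position': array([0.20783475, 0.50892152, 0.23078061]), 'tool_rot': array([[-9.25741948e-01,  3.78155075e-01, -7.64476870e-04],
       [ 3.78155734e-01,  9.25741347e-01, -1.09537245e-03],
       [ 2.93487195e-04, -1.30312354e-03, -9.99999108e-01]]), 'ft_force': array([-0.55298186,  0.05611352, -0.17826675]), 'wrist_torque': array([-0.0525687 ,  0.00837108, -0.00902719]), 'grip_width': 0.08570691455342533}
```

```bash
ls -la
```

```text
total 3240
drwxr-xr-x  3 agent agent    4096 Dec  6 18:56 .
drwxr-xr-x 23 root  root     4096 Dec  6 18:55 ..
-rw-r--r--  1 agent agent     442 Dec  6 18:56 h.py
drwxr-xr-x  2 agent agent    4096 Dec  6 18:56 pics
-rw-r--r--  1 agent agent 1647606 Dec  6 18:56 scene0.npz
-rw-r--r--  1 agent agent 1647606 Dec  6 18:56 top0.npz
```

View pics/scene0.png

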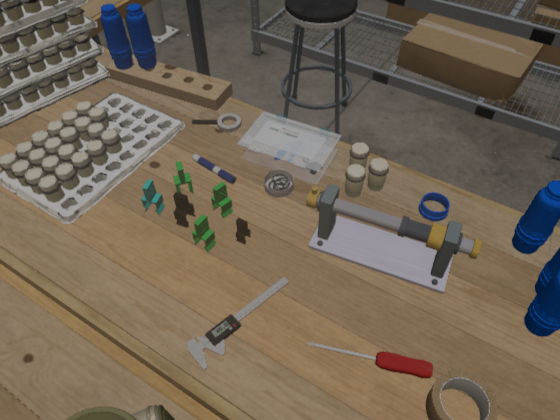

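View pics/top0.png

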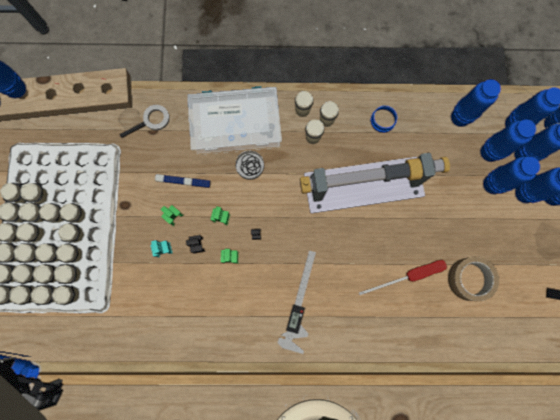

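The larger black clip is at scene (183,209) and top (195,244), the small one at scene (242,230) and top (256,234). The stand's socket end is on the right, at top (425,170). Next I'll take enlarged crops and point clouds.

```bash
python3 - <<'E'
from h import *
T=np.load('top0.npz');S=np.load('scene0.npz')
a=cv2.resize(T['pixels'][200:275,140:270],None,fx=6,fy=6,interpolation=2)[:,:,::-1]
cv2.imwrite('pics/c1.png',a)
b=cv2.resize(S['pixels'][155:260,135:260],None,fx=5.5,fy=5.5,interpolation=2)[:,:,::-1];cv2.imwrite('pics/c2.png',b)
b=cv2.resize(T['pixels'][140:220,290:460],None,fx=4.7,fy=4.7,interpolation=2)[:,:,::-1];cv2.imwrite('pics/c3.png',b)
for D,n,box in((T,'top',(180,212,228,262)),(S,'scene',(165,205,183,235))):
    W=world(D);x0,x1,y0,y1=box
    p=W[y0:y1,x0:x1].reshape(-1,3);c=D['pixels'][y0:y1,x0:x1].reshape(-1,3).max(1)
    m=(p[:,2]>0.008)&(c<80)
    for lo,hi in((.01,.035),(.035,.045),(.045,.075),(.075,.09)):
        q=p[m&(p[:,2]>lo)&(p[:,2]<hi)]
        if len(q)>2:
            r=cv2.minAreaRect((q[:,:2]*1000).astype(np.float32));print(n,lo,len(q),q.mean(0).round(4),np.round(q[:,2].max(),4),r)
E
```

```text
top 0.01 14 [0.4508 0.267  0.0237] 0.0341 ((456.1075744628906, 272.8919677734375), (32.879642486572266, 25.334421157836914), 9.34628677368164)
top 0.035 95 [0.4539 0.2728 0.0411] 0.0447 ((456.6448669433594, 273.82818603515625), (35.135501861572266, 27.11690902709961), 9.922649383544922)
top 0.045 34 [0.4524 0.2699 0.0601] 0.0749 ((448.36517333984375, 269.61029052734375), (19.85803985595703, 31.518152236938477), 32.69601821899414)
top 0.075 73 [0.4572 0.2735 0.081 ] 0.0864 ((457.313720703125, 273.9458923339844), (12.361245155334473, 27.58519172668457), 9.882384300231934)
scene 0.01 109 [0.4633 0.282  0.0228] 0.0349 ((482.81475830078125, 297.0079040527344), (109.82003784179688, 39.75679397583008), 37.90113067626953)
scene 0.035 124 [0.4553 0.2771 0.0411] 0.0447 ((459.34735107421875, 278.8692626953125), (147.10009765625, 38.84632110595703), 40.664878845214844)
scene 0.045 203 [0.4409 0.2436 0.0608] 0.0749 ((442.1177673339844, 239.15625), (102.61260223388672, 24.20720672607422), 67.7612533569336)
scene 0.075 109 [0.4496 0.2602 0.0801] 0.0853 ((442.4289245605469, 242.12591552734375), (105.85181427001953, 23.120906829833984), 68.45026397705078)
```

View pics/c1.png

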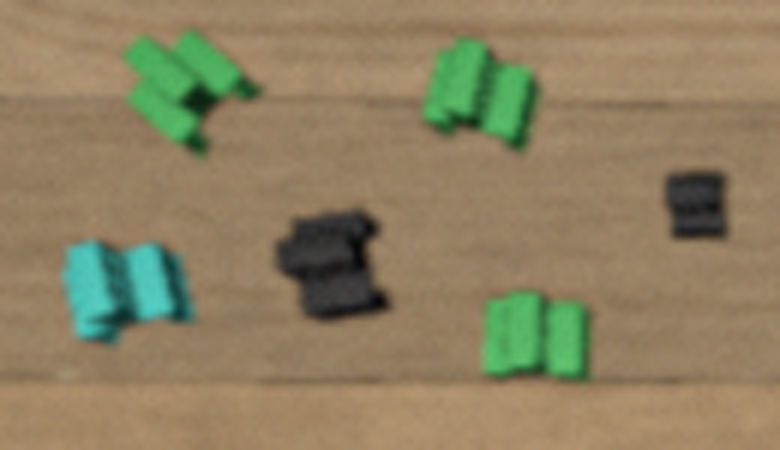

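View pics/c2.png

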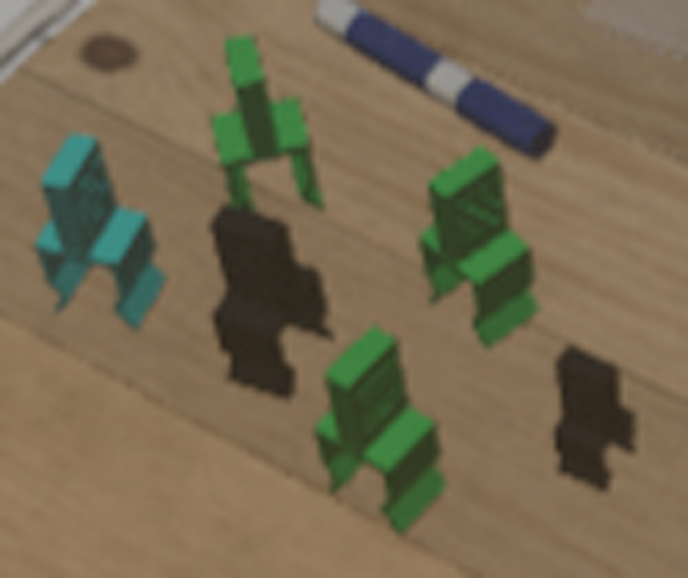

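View pics/c3.png

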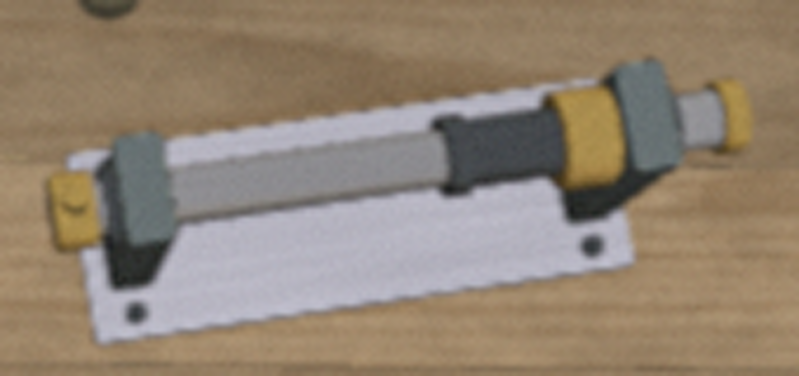

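```bash
python3 - <<'E'
from h import *
from scipy.optimize import least_squares
for n,rows,cols in(('top0',(140,220),(290,460)),('scene0',(180,290),(300,490))):
    D=np.load(n+'.npz');W=world(D)[rows[0]:rows[1],cols[0]:cols[1]].reshape(-1,3);c=D['pixels'][rows[0]:rows[1],cols[0]:cols[1]].reshape(-1,3).astype(int)
    sat=c.max(1)-c.min(1)
    # axis: iterate
    p0=np.array([0.59,-0.1]);yaw=np.radians(8)
    m0=(W[:,2]>.085)&(W[:,2]<.118)
    def res(t,P,r=.014):
        ox,yaw,z0,tilt=t
        d=np.array([-np.sin(yaw),np.cos(yaw),tilt]);d/=np.linalg.norm(d)
        v=P-np.array([ox,-0.1,z0]);return np.linalg.norm(np.cross(v,d),axis=1)-r
    # stage 1: rough axis using light grey pixels
    light=(c.min(1)>100)&(sat<40)&m0 if n=='top0' else (c.min(1)>90)&(sat<40)&m0
    P=W[light];print(n,len(P),P.min(0),P.max(0))
    t=np.array([np.median(P[:,0]),yaw,.1,0.])
    for k in range(6):
        if k: P=W[m0][abs(res(t,W[m0]))<.006 if k<3 else abs(res(t,W[m0]))<.003]
        t=least_squares(res,t,args=(P,),loss='soft_l1',f_scale=.001).x
    print('axis',t,np.degrees(t[1]),len(P))
    d=np.array([-np.sin(t[1]),np.cos(t[1]),0]);o=np.array([t[0],-.1,t[2]])
    v=W-o;s=v@d; ra=np.linalg.norm(v-np.outer(s,d),axis=1)
    m=(ra<.06)&(W[:,2]>.06)
    for lo in np.arange(-.16,.16,.004):
        q=m&(s>=lo)&(s<lo+.004)
        if q.sum()>2:
            top=q&(W[:,2]>np.percentile(W[q,2],70))
            print(round(lo*1000+2),q.sum(),'rmed',ra[top].mean().round(4),'zmax',np.percentile(W[q,2],95).round(4),c[top].mean(0).round())
E
```

```text
top0 857 [ 0.56340073 -0.27761075  0.08854413] [0.64148955 0.0285226  0.11791928]
axis [ 0.60204919  0.14976871  0.10126926 -0.01482828] 8.581115071194944 1098
-158 8 rmed 0.0183 zmax 0.1187 [115. 116. 118.]
-154 11 rmed 0.0209 zmax 0.1218 [103. 104. 107.]
-150 19 rmed 0.0323 zmax 0.1315 [104. 104.  99.]
-146 49 rmed 0.0328 zmax 0.1332 [102. 110. 109.]
-142 50 rmed 0.0348 zmax 0.1335 [103. 113. 114.]
-138 49 rmed 0.034 zmax 0.1334 [102. 111. 113.]
-134 58 rmed 0.0356 zmax 0.1333 [106. 114. 115.]
-130 63 rmed 0.0337 zmax 0.132 [104. 113. 115.]
-126 87 rmed 0.0307 zmax 0.1304 [82. 90. 90.]
-122 36 rmed 0.0244 zmax 0.1259 [164. 137.  75.]
-118 42 rmed 0.0243 zmax 0.1248 [171. 142.  79.]
-114 40 rmed 0.0239 zmax 0.1256 [169. 141.  78.]
-110 40 rmed 0.0245 zmax 0.1261 [169. 141.  77.]
-106 31 rmed 0.024 zmax 0.1249 [171. 142.  79.]
-102 75 rmed 0.0234 zmax 0.1259 [158. 131.  71.]
-98 30 rmed 0.0184 zmax 0.119 [78. 74. 67.]
-94 27 rmed 0.0182 zmax 0.1201 [68. 71. 76.]
-90 28 rmed 0.0173 zmax 0.1192 [68. 71. 75.]
-86 25 rmed 0.0172 zmax 0.1189 [68. 72. 76.]
-82 25 rmed 0.0174 zmax 0.1187 [6
[... 5596 characters left out ...]

86 92 rmed 0.0222 zmax 0.1251 [86. 82. 79.]
90 119 rmed 0.0324 zmax 0.131 [91. 94. 90.]
94 88 rmed 0.0335 zmax 0.1318 [ 97. 101. 102.]
98 84 rmed 0.0337 zmax 0.1324 [ 98. 103. 103.]
102 81 rmed 0.0337 zmax 0.1321 [ 98. 103. 103.]
106 85 rmed 0.0329 zmax 0.1321 [ 98. 102. 103.]
110 54 rmed 0.0313 zmax 0.1307 [ 98. 102. 100.]
114 30 rmed 0.0207 zmax 0.122 [84. 84. 83.]
118 22 rmed 0.0203 zmax 0.121 [80. 78. 78.]
122 46 rmed 0.0179 zmax 0.1192 [118. 102.  76.]
126 47 rmed 0.0238 zmax 0.1295 [124. 103.  61.]
130 40 rmed 0.0286 zmax 0.131 [122. 102.  60.]
134 45 rmed 0.0277 zmax 0.1312 [119.  99.  58.]
138 32 rmed 0.0203 zmax 0.1198 [137. 115.  65.]
142 9 rmed 0.0191 zmax 0.1188 [142. 118.  67.]
```

```bash
cat >> h.py <<'E'
def delta(xyz,jawyaw):
    s=status.observe();R=s['tool_rot'];d=R.T@(np.array(xyz)-s['position'])
    y=np.degrees(np.arctan2(R[1,1],R[0,1])); dw=(jawyaw-y+90)%180-90
    print('t',s['time_s'],'pos',s['position'].round(4),'yaw',y.round(2),'z',R[:,2].round(4),'F',s['ft_force'].round(2),'M',s['wrist_torque'].round(2),'w',round(s['grip_width'],4))
    print('delta',d.round(4),'turn',round(-np.radians(dw),4))
E
python3 -c "
from h import *
delta([.457,.274,.20],9.9)"
```

```text
t 0.1 pos [0.2078 0.5089 0.2308] yaw 67.78 z [-8.0e-04 -1.1e-03 -1.0e+00] F [-0.55  0.06 -0.18] M [-0.05  0.01 -0.01] w 0.0857
delta [-0.3195 -0.1232  0.0308] turn 1.0102
```

Call:
play_rows --targets "-0.04 -0.015 0.004 0.14 0.3; -0.085 -0.033 0.008 0.28 0.3; -0.13 -0.05 0.012 0.42 0.3; -0.175 -0.067 0.016 0.56 0.3; -0.22 -0.085 0.02 0.7 0.3" --force 60

```text
time_s: 0.6
position: [0.3805, 0.3457, 0.211]
tool_rot: [[-0.46, 0.888, -0.0], [0.888, 0.46, -0.0], [0.0, -0.0, -1.0]]
ft_force: [0.4, 1.5, 0.2]
grip_width: 0.0599
```

```bash
python3 -c "
from h import *
delta([.457,.274,.20],9.9)"
```

```text
t 0.6 pos [0.3805 0.3457 0.211 ] yaw 27.36 z [-4.e-04 -2.e-04 -1.e+00] F [0.43 1.48 0.24] M [-0.06 -0.02 -0.  ] w 0.0599
delta [-0.0989  0.035   0.011 ] turn 0.3047
```

Call:
play_rows --targets "-0.035 0.012 0.004 0.1 0.3; -0.07 0.025 0.008 0.2 0.3; -0.099 0.035 0.011 0.3047 0.3; -0.099 0.035 0.011 0.3047 0.3; -0.099 0.035 0.011 0.3047 0.3"

```text
time_s: 1.1
position: [0.4563, 0.2757, 0.1999]
tool_rot: [[-0.178, 0.984, -0.001], [0.984, 0.178, -0.0], [0.0, -0.001, -1.0]]
ft_force: [-0.6, -0.3, 1.3]
grip_width: 0.0595
```

```bash
python3 - <<'E'
from h import *
delta([.457,.274,.047],9.9)
grab('scene','s1')
E
```

```text
t 1.1 pos [0.4563 0.2757 0.1999] yaw 10.23 z [-1.2e-03 -1.0e-04 -1.0e+00] F [-0.63 -0.26  1.25] M [-0.01 -0.02 -0.02] w 0.0595
delta [-0.0018  0.0006  0.1529] turn 0.0057
```

View pics/s1.png

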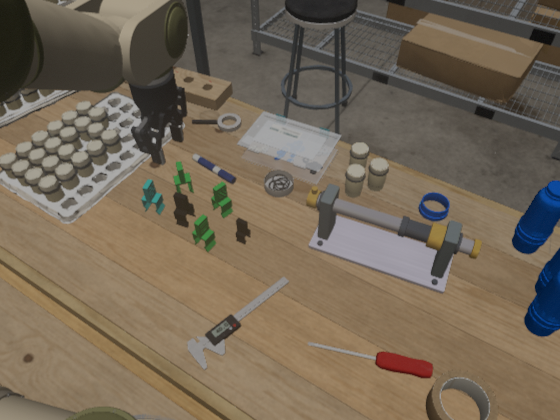

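```bash
python3 - <<'E'
from h import *
D=np.load('s1.npz');K=D['mtx']
for p in([.4563,.2757,.2],[.457,.274,.081],[.457,.274,.041]):
    c=(D['world_to_cam']@np.r_[p,1])[:3];c=c*[1,-1,-1];print((K@c)[:2]/c[2])
E
```

```text
[169.62463649 154.22013607]
[180.88083143 196.57850698]
[183.94837171 209.12958335]
```

The picture shows the open gripper at about (165,150), directly above the black clip, as the projection predicts. Descending.

Call:
play_rows --targets "-0.002 0.0005 0.04 0.006 0.3; -0.002 0.0005 0.08 0.006 0.3; -0.002 0.0005 0.11 0.006 0.3; -0.002 0.0005 0.11 0.006 0.3; -0.002 0.0005 0.11 0.006 0.3"

```text
time_s: 1.65
position: [0.4571, 0.2748, 0.0913]
tool_rot: [[-0.173, 0.985, 0.0], [0.985, 0.173, 0.0], [0.0, 0.0, -1.0]]
ft_force: [1.2, 0.1, -0.5]
grip_width: 0.0595
```

```bash
python3 - <<'E'
from h import *
delta([.457,.274,.047],9.9)
grab('scene','s2');d=grab('top','t2')
cv2.imwrite('pics/s2c.png',cv2.resize(cv2.imread('pics/s2.png')[120:250,110:260],None,fx=4,fy=4,interpolation=2))
E
```

```text
t 1.65 pos [0.4571 0.2748 0.0913] yaw 9.98 z [ 5.e-04  3.e-04 -1.e+00] F [ 1.2   0.14 -0.46] M [-0.  0. -0.] w 0.0595
delta [-0.0008 -0.0003  0.0443] turn 0.0014
```

View pics/s2c.png

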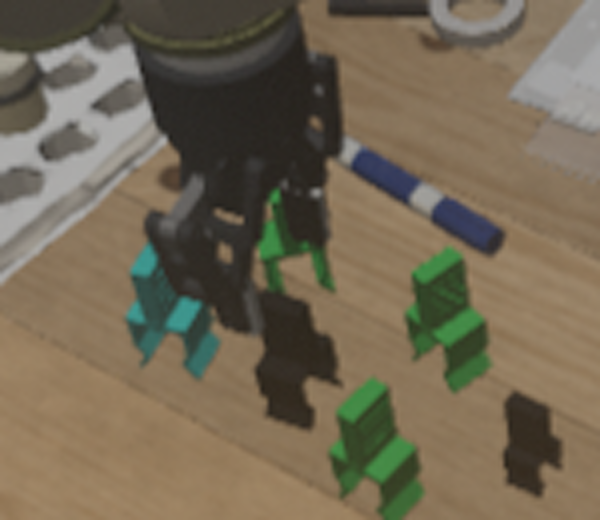

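View pics/t2.png

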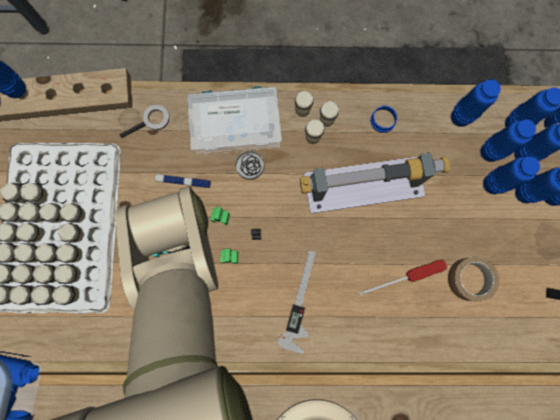

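The fingers straddle the tab, seen in the crop at about (235,320) and (310,230), and no look-alike is in the way. I'll go down the rest of the way and close.

Call:
play_rows --targets "-0.0008 -0.0003 0.02 0.001 0.3; -0.0008 -0.0003 0.044 0.001 0.3; -0.0008 -0.0003 0.044 0.001 0.3; -0.0008 -0.0003 0.044 0.001 0.6; -0.0008 -0.0003 0.044 0.001 1" --force 80

```text
time_s: 2.25
position: [0.458, 0.2735, 0.048]
tool_rot: [[-0.171, 0.985, 0.003], [0.985, 0.171, 0.001], [0.0, 0.003, -1.0]]
ft_force: [0.5, -1.0, 0.6]
grip_width: 0.0314
```

Call:
play_rows --targets "0 0 0 0 1; 0 0 0 0 1; 0 0 0 0 1; 0 0 0 0 1; 0 0 0 0 1"

```text
time_s: 2.75
position: [0.458, 0.2734, 0.0475]
tool_rot: [[-0.17, 0.985, 0.003], [0.985, 0.17, 0.001], [0.0, 0.003, -1.0]]
ft_force: [-0.1, -0.2, 7.5]
grip_width: 0.0112
```

```bash
python3 - <<'E'
from h import *
delta([.457,.274,.047],9.9)
E
```

```text
t 2.75 pos [0.458  0.2734 0.0475] yaw 9.81 z [ 2.6e-03  8.0e-04 -1.0e+00] F [-0.08 -0.17  7.46] M [ 0.03  0.03 -0.  ] w 0.0112
delta [ 0.0008 -0.0009  0.0005] turn -0.0015
```

Call:
play_rows --targets "0 0 -0.01 0 1; 0 0 -0.04 0 1; 0 0 -0.08 0 1; 0 0 -0.12 0 1; 0 0 -0.16 0 1"

```text
time_s: 3.25
position: [0.4567, 0.273, 0.2087]
tool_rot: [[-0.17, 0.985, 0.0], [0.985, 0.17, 0.0], [-0.0, 0.0, -1.0]]
ft_force: [0.9, 0.1, -1.1]
grip_width: 0.0111
```

Call:
play_rows --targets "0 0 -0.03 0 1; 0 0 -0.03 0 1; 0 0 -0.03 0 1"

```text
time_s: 3.55
position: [0.4569, 0.273, 0.2368]
tool_rot: [[-0.17, 0.985, 0.001], [0.985, 0.17, 0.0], [0.0, 0.001, -1.0]]
ft_force: [-0.4, 0.2, -1.4]
grip_width: 0.0108
```

```bash
python3 - <<'E'
from h import *
import numpy as np
yaw=np.radians(8.35)
s=.012 # along axis from y=-0.1 point
P=np.array([.6024,-.1])+s*np.array([-np.sin(yaw),np.cos(yaw)]);print(P)
delta([*P,.235],8.35)
grab('scene','s3');grab('top','t3')
cv2.imwrite('pics/s3c.png',cv2.resize(cv2.imread('pics/s3.png')[60:200,90:240],None,fx=4,fy=4,interpolation=2))
E
```

```text
[ 0.60065736 -0.08812721]
t 3.55 pos [0.4569 0.273  0.2368] yaw 9.81 z [ 6.e-04  2.e-04 -1.e+00] F [-0.39  0.19 -1.37] M [0.05 0.02 0.02] w 0.0108
delta [-0.3804  0.0801  0.0018] turn 0.0256
```

View pics/s3c.png

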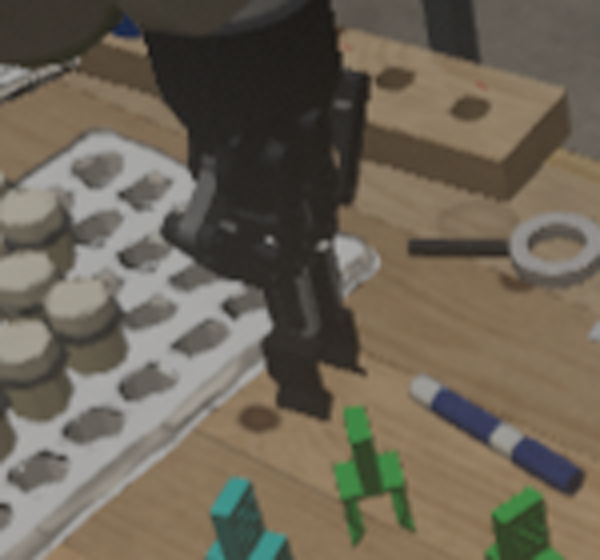

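The clip hangs upright from the jaws, lips at crop (330,390). I'll carry it over the pipe.

Call:
play_rows --targets "-0.04 0.008 0 0.005 1; -0.085 0.018 0 0.01 1; -0.13 0.027 0 0.015 1; -0.175 0.037 0 0.02 1; -0.22 0.046 0 0.0256 1"

```text
time_s: 4.15
position: [0.54, 0.0624, 0.2351]
tool_rot: [[-0.145, 0.989, -0.003], [0.989, 0.145, 0.0], [0.001, -0.003, -1.0]]
ft_force: [-0.5, 0.0, -0.3]
grip_width: 0.0107
```

Call:
play_rows --targets "-0.04 0.009 0 0 1; -0.08 0.017 0 0 1; -0.12 0.025 0 0 1; -0.15 0.032 0 0 1; -0.16 0.034 0 0 1"

```text
time_s: 4.65
position: [0.5971, -0.0919, 0.2344]
tool_rot: [[-0.142, 0.99, -0.003], [0.99, 0.142, 0.001], [0.001, -0.003, -1.0]]
ft_force: [0.2, 1.0, -0.1]
grip_width: 0.0112
```

Call:
play_rows --targets "0 0 0 0 1; 0 0 0 0 1; 0 0 0 0 1"

```text
time_s: 4.95
position: [0.5965, -0.0877, 0.2363]
tool_rot: [[-0.147, 0.989, -0.0], [0.989, 0.147, 0.0], [0.0, -0.0, -1.0]]
ft_force: [-0.6, 0.3, -0.3]
grip_width: 0.0106
```

```bash
python3 - <<'E'
from h import *
delta([.6007,-.0881,.170],8.35)
grab('scene','s4');grab('top','t4')
cv2.imwrite('pics/s4c.png',cv2.resize(cv2.imread('pics/s4.png')[100:290,290:490],None,fx=3.5,fy=3.5,interpolation=2))
E
```

```text
t 4.95 pos [ 0.5965 -0.0877  0.2363] yaw 8.44 z [-4.e-04  3.e-04 -1.e+00] F [-0.56  0.27 -0.28] M [-0.02  0.01  0.01] w 0.0106
delta [-0.001   0.0041  0.0663] turn 0.0016
```

View pics/s4c.png

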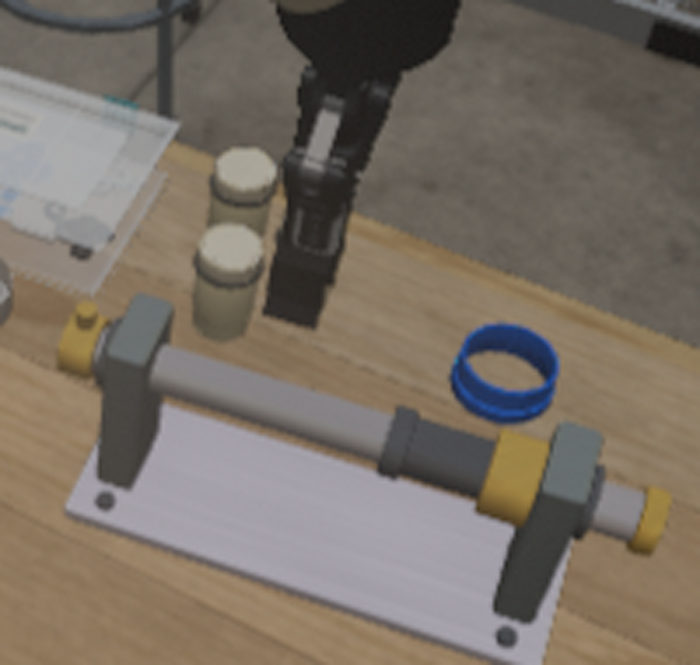

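View pics/t4.png

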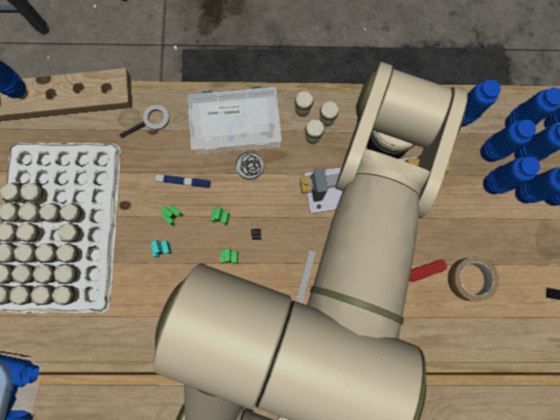

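Call:
play_rows --targets "-0.001 0.004 0.03 0.0016 1; -0.001 0.004 0.06 0.0016 1; -0.001 0.004 0.072 0.0016 1; -0.001 0.004 0.072 0.0016 1; -0.001 0.004 0.072 0.0016 1"

```text
time_s: 5.55
position: [0.6015, -0.0895, 0.1657]
tool_rot: [[-0.144, 0.99, 0.002], [0.99, 0.144, -0.001], [-0.001, 0.002, -1.0]]
ft_force: [0.4, -0.6, -0.8]
grip_width: 0.0109
```

```bash
python3 - <<'E'
from h import *
delta([.6007,-.0881,.164],8.35)
d=grab('scene','s5')
cv2.imwrite('pics/s5c.png',cv2.resize(cv2.imread('pics/s5.png')[140:270,310:460],None,fx=5,fy=5,interpolation=2))
W=world(d)[140:270,310:460].reshape(-1,3)
yaw=np.radians(8.35);ey=np.array([-np.sin(yaw),np.cos(yaw),0]);ex=np.array([np.cos(yaw),np.sin(yaw),0])
v=W-np.array([.6024,-.1,0]);X=v@ex*1000;S=v@ey*1000;Z=W[:,2]*1000
m=(abs(X)<35)&(S>-15)&(S<40)
for z in range(84,200,3):
    q=m&(Z>=z)&(Z<z+3)
    if q.sum()>3:print(z,q.sum(),'X',np.percentile(X[q],[5,25,50,75,95]).round(1),'S',np.percentile(S[q],[5,50,95]).round(1))
E
```

```text
t 5.55 pos [ 0.6015 -0.0895  0.1657] yaw 8.28 z [ 1.8e-03 -7.0e-04 -1.0e+00] F [ 0.36 -0.63 -0.83] M [ 0.01 -0.01  0.03] w 0.0109
delta [ 0.0015 -0.0006  0.0017] turn -0.0013
90 5 X [-9.9 -9.9 -9.8 -9.  -8.2] S [-8.2  7.5 27.9]
93 12 X [-12.  -11.6 -11.3 -11.2 -10.9] S [-10.4  18.1  35.9]
96 20 X [-13.4 -13.1 -12.6 -11.6 -10.9] S [-12.3  10.3  37.6]
99 32 X [-14.7 -13.3 -12.7 -12.  -11.3] S [-9.9 17.5 36.4]
102 36 X [-13.9 -13.4 -12.  -11.1 -10.5] S [-13.2   8.5  35.8]
105 49 X [-14.2 -12.4 -11.1 -10.   -8.9] S [-11.6  17.1  36.2]
108 52 X [-12.2 -10.6  -9.5  -8.6  -5.9] S [-10.2  12.3  38.2]
111 65 X [-9.1 -6.  -3.1  4.1  8. ] S [-14.1  -2.8  38. ]
114 31 X [-7.7 -3.  -0.8  1.1  3. ] S [-13.   -2.6  38.8]
117 6 X [-15.9 -15.7 -15.4 -14.7  -8. ] S [10.2 23.1 32. ]
120 23 X [-17.2 -16.  -15.1 -14.5 -14.1] S [ 2.1 14.3 23.6]
123 31 X [-16.6 -15.1 -13.5 -12.4 -10.4] S [ 2.  14.7 27.2]
126 23 X [-14.2 -12.9 -11.6 -10.5  -9.4] S [ 1.7 13.5 26.8]
129 13 X [-14.3 -12.4 -11.3  11.2  14.3] S [ 0.9  6.4 22.1]
132 9 X [-13.9 -13.4 -13.3 -13.1  14.7] S [ 1.6 10.  21.1]
135 13 X [-15.7 -15.1 -14.
[... 466 characters left out ...]
7.9 -14.9 -10.1  -6.5  -2.7] S [ 1.4 14.9 27.8]
162 7 X [-16.3 -11.6  -6.1  -4.2   1.8] S [ 2.8 24.  26.4]
165 10 X [-10.8 -10.3  -8.3  -4.5  -3.4] S [ 3.3 20.8 27.2]
168 5 X [-9.5 -4.8 -3.2 -2.4  4.9] S [ 4.4 23.2 27.5]
171 14 X [-15.6 -14.  -10.   -8.8   0.6] S [-0.1  4.9 25.1]
174 16 X [-16.7 -11.9  -6.1  -3.9   5.9] S [ 0.2 13.1 27.1]
177 21 X [-17.4 -16.3 -14.7 -10.2  -4.6] S [ 2.4 11.5 24.7]
180 13 X [-18.4 -17.1 -15.9 -10.1   8.2] S [ 0.2 13.5 21.3]
183 14 X [-17.8 -16.9 -12.7 -10.2  -3.7] S [ 0.4  6.7 21.7]
186 18 X [-18.5 -18.  -16.9 -11.7  -2.3] S [-0.1  7.6 16.7]
189 14 X [-17.7 -17.3 -16.8 -12.1  -3.1] S [ 0.3 10.5 16.8]
192 11 X [-17.5 -17.2 -16.7 -16.3  -2.3] S [ 2.   8.5 16.7]
```

View pics/s5c.png

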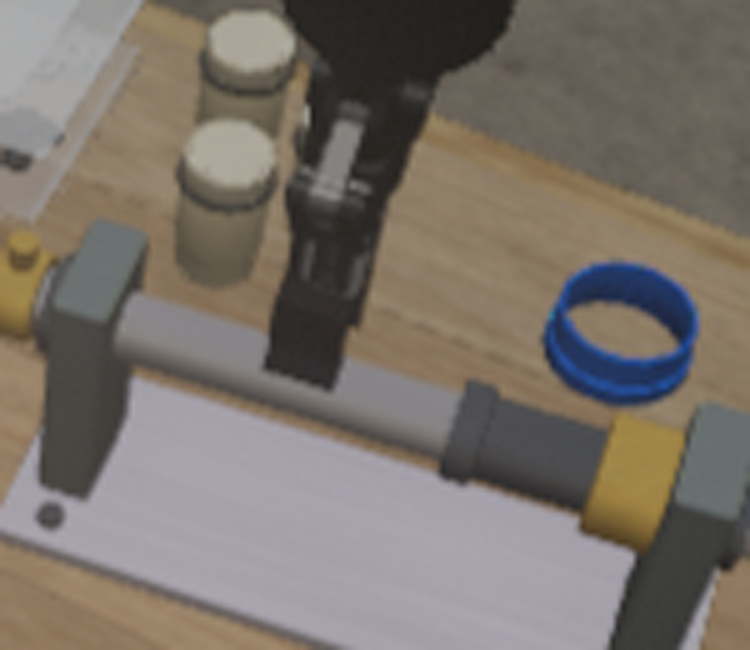

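The scene crop shows the clip centred above bare pipe, at (305,340). The sleeve is well to the right, at (465,430). I'll push down gently while watching the force.

Call:
play_rows --targets "0 -0.001 0.005 0 1; 0 -0.001 0.01 0 1; 0 -0.001 0.015 0 1; 0 -0.001 0.018 0 1; 0 -0.001 0.018 0 1" --force 100

```text
time_s: 6.1
position: [0.6003, -0.0898, 0.1466]
tool_rot: [[-0.144, 0.99, 0.001], [0.99, 0.144, -0.0], [-0.0, 0.001, -1.0]]
ft_force: [0.8, 0.1, 1.5]
grip_width: 0.0105
```

Call:
play_rows --targets "0 0 0.001 0 1; 0 0 0.002 0 1; 0 0 0.003 0 1"

```text
time_s: 6.4
position: [0.6007, -0.09, 0.1447]
tool_rot: [[-0.144, 0.99, 0.003], [0.99, 0.144, -0.001], [-0.001, 0.003, -1.0]]
ft_force: [0.1, 0.5, 8.6]
grip_width: 0.0101
```

```bash
python3 -c "
from h import *
delta([.6007,-.0881,.126],8.35)"
```

```text
t 6.4 pos [ 0.6007 -0.09    0.1447] yaw 8.26 z [ 0.0028 -0.001  -1.    ] F [0.09 0.48 8.57] M [ 0.09 -0.02  0.06] w 0.0101
delta [0.0019 0.0003 0.0187] turn -0.0016
```

Call:
play_rows --targets "0 0 0.001 0 1; 0 0 0.002 0 1; 0 0 0.003 0 1"

```text
time_s: 6.7
position: [0.6004, -0.0899, 0.1411]
tool_rot: [[-0.144, 0.99, 0.002], [0.99, 0.144, -0.001], [-0.001, 0.002, -1.0]]
ft_force: [0.6, -0.2, 3.6]
grip_width: 0.0106
```

Call:
play_rows --targets "0 0 0.001 0 1; 0 0 0.002 0 1; 0 0 0.003 0 1"

```text
time_s: 7.0
position: [0.6, -0.0898, 0.1372]
tool_rot: [[-0.144, 0.99, 0.0], [0.99, 0.144, -0.0], [-0.0, 0.0, -1.0]]
ft_force: [0.3, -0.4, 2.5]
grip_width: 0.0105
```

Call:
play_rows --targets "0 0 0.001 0 1; 0 0 0.002 0 1; 0 0 0.003 0 1"

```text
time_s: 7.3
position: [0.5998, -0.0897, 0.134]
tool_rot: [[-0.144, 0.99, -0.001], [0.99, 0.144, 0.0], [0.0, -0.001, -1.0]]
ft_force: [0.2, 0.4, 0.7]
grip_width: 0.0107
```

Call:
play_rows --targets "0 0 0.001 0 1; 0 0 0.002 0 1; 0 0 0.003 0 1; 0 0 0.004 0 1; 0 0 0.005 0 1"

```text
time_s: 7.8
position: [0.5999, -0.0897, 0.1291]
tool_rot: [[-0.144, 0.99, -0.0], [0.99, 0.144, 0.0], [0.0, -0.0, -1.0]]
ft_force: [1.5, 0.4, -1.2]
grip_width: 0.0104
```

Call:
play_rows --targets "0 0 0.001 0 1; 0 0 0.002 0 1; 0 0 0.002 0 1"

```text
time_s: 8.1
position: [0.5999, -0.0897, 0.1271]
tool_rot: [[-0.144, 0.99, -0.0], [0.99, 0.144, 0.0], [0.0, -0.0, -1.0]]
ft_force: [0.8, 0.5, -3.1]
grip_width: 0.0105
```

Call:
play_rows --targets "0 0 0.001 0 1; 0 0 0.0015 0 1; 0 0 0.0015 0 1"

```text
time_s: 8.4
position: [0.6, -0.0897, 0.1262]
tool_rot: [[-0.144, 0.99, 0.0], [0.99, 0.144, -0.0], [-0.0, 0.0, -1.0]]
ft_force: [-0.3, 0.4, 2.8]
grip_width: 0.0106
```

Call:
play_rows --targets "0 0 0.001 0 1; 0 0 0.001 0 1"

```text
time_s: 8.6
position: [0.6001, -0.0898, 0.1261]
tool_rot: [[-0.144, 0.99, 0.001], [0.99, 0.144, -0.001], [-0.001, 0.001, -1.0]]
ft_force: [-3.1, 1.9, 9.3]
grip_width: 0.0109
```

Call:
play_rows --targets "0 0 -0.001 0 1; 0 0 -0.0012 0 1; 0 0 -0.0012 0 1"

```text
time_s: 8.9
position: [0.6, -0.0897, 0.1262]
tool_rot: [[-0.144, 0.99, 0.0], [0.99, 0.144, -0.0], [-0.0, 0.0, -1.0]]
ft_force: [-1.2, -0.3, 3.2]
grip_width: 0.0105
```

```bash
python3 - <<'E'
from h import *
delta([.6007,-.0881,.126],8.35)
d=grab('scene','s6')
cv2.imwrite('pics/s6c.png',cv2.resize(cv2.imread('pics/s6.png')[140:270,310:460],None,fx=5,fy=5,interpolation=2))
E
```

```text
t 8.9 pos [ 0.6    -0.0897  0.1262] yaw 8.26 z [ 2.e-04 -0.e+00 -1.e+00] F [-1.2  -0.29  3.18] M [0.05 0.14 0.03] w 0.0105
delta [0.0015 0.0009 0.0002] turn -0.0016
```

View pics/s6c.png

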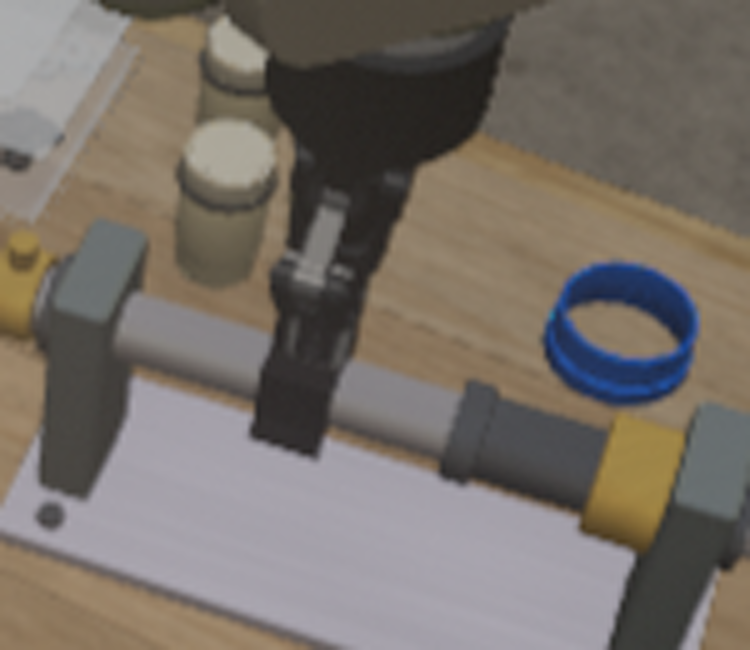

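The clip is seated, with its arms round the pipe at crop (295,400). Next I'll slide it towards the sleeve and measure the drag.

Call:
play_rows --targets "-0.004 0 0 0 1; -0.008 0 0 0 1; -0.012 0 0 0 1; -0.016 0 0 0 1; -0.02 0 0 0 1"

```text
time_s: 9.45
position: [0.6029, -0.1081, 0.1261]
tool_rot: [[-0.144, 0.99, -0.0], [0.99, 0.144, 0.003], [0.003, 0.0, -1.0]]
ft_force: [-0.6, 7.4, 5.3]
grip_width: 0.0111
```

```bash
cat >> h.py <<'E'
def st():
    s=status.observe();a=np.array([-np.sin(np.radians(8.35)),np.cos(np.radians(8.35)),0]);p=s['position']-[.6024,-.1,0]
    print('t',s['time_s'],'S',round(1000*p@a,2),'Fax',round(s['ft_force']@a,2),'F',s['ft_force'].round(2),'z',s['position'][2].round(4),'M',s['wrist_torque'].round(2))
E
python3 -c "
from h import *
st()"
```

```text
t 9.45 S -8.12 Fax 7.43 F [-0.58  7.43  5.28] z 0.1261 M [1.42 0.06 0.1 ]
```

Call:
play_rows --targets "-0.002 0 0 0 1; -0.004 0 0 0 1; -0.006 0 0 0 1; -0.008 0 0 0 1; -0.01 0 0 0 1"

```text
time_s: 9.95
position: [0.6043, -0.1179, 0.1261]
tool_rot: [[-0.144, 0.99, -0.0], [0.99, 0.144, 0.003], [0.003, 0.0, -1.0]]
ft_force: [-0.9, 7.6, 5.5]
grip_width: 0.0107
```

```bash
python3 -c "
from h import *
st()"
```

```text
t 9.95 S -18.04 Fax 7.68 F [-0.87  7.64  5.52] z 0.1261 M [1.47 0.09 0.07]
```

Call:
play_rows --targets "-0.001 0 -0.001 0 1; -0.002 0 -0.001 0 1; -0.003 0 -0.001 0 1; -0.004 0 -0.001 0 1; -0.005 0 -0.001 0 1"

```text
time_s: 10.45
position: [0.6049, -0.1244, 0.1267]
tool_rot: [[-0.144, 0.99, -0.001], [0.99, 0.144, 0.0], [0.0, -0.0, -1.0]]
ft_force: [0.4, 3.1, -2.5]
grip_width: 0.0107
```

```bash
python3 -c "
from h import *
st()"
```

```text
t 10.45 S -24.47 Fax 2.99 F [ 0.36  3.07 -2.45] z 0.1267 M [ 0.59 -0.21  0.06]
```

Call:
play_rows --targets "-0.001 0 0 0 1; -0.002 0 0 0 1; -0.003 0 0 0 1"

```text
time_s: 10.75
position: [0.6053, -0.1273, 0.1269]
tool_rot: [[-0.144, 0.99, -0.0], [0.99, 0.144, 0.0], [0.0, -0.0, -1.0]]
ft_force: [0.9, 2.7, -2.6]
grip_width: 0.0104
```

```bash
python3 -c "
from h import *
st()"
```

```text
t 10.75 S -27.49 Fax 2.52 F [ 0.88  2.67 -2.56] z 0.1269 M [ 0.63 -0.17  0.05]
```

Call:
play_rows --targets "-0.001 0 0.0004 0 1; -0.002 0 0.0004 0 1; -0.003 0 0.0004 0 1; -0.004 0 0.0004 0 1"

```text
time_s: 11.15
position: [0.606, -0.1314, 0.1266]
tool_rot: [[-0.144, 0.99, 0.0], [0.99, 0.144, -0.0], [-0.0, 0.0, -1.0]]
ft_force: [1.1, 1.5, -3.3]
grip_width: 0.0107
```

```bash
python3 -c "
from h import *
st()"
```

```text
t 11.15 S -31.6 Fax 1.3 F [ 1.09  1.48 -3.32] z 0.1266 M [ 0.58 -0.2   0.02]
```

Call:
play_rows --targets "-0.001 0 0 0 1; -0.002 0 0 0 1; -0.003 0 0 0 1"

```text
time_s: 11.45
position: [0.6064, -0.1341, 0.1266]
tool_rot: [[-0.144, 0.99, -0.0], [0.99, 0.144, 0.0], [0.0, 0.0, -1.0]]
ft_force: [1.3, 3.2, -1.6]
grip_width: 0.0109
```

```bash
python3 - <<'E'
from h import *
st()
d=grab('scene','s7')
cv2.imwrite('pics/s7c.png',cv2.resize(cv2.imread('pics/s7.png')[140:270,310:460],None,fx=5,fy=5,interpolation=2))
E
```

```text
t 11.45 S -34.35 Fax 2.99 F [ 1.31  3.22 -1.64] z 0.1266 M [ 0.84 -0.19  0.09]
```

View pics/s7c.png

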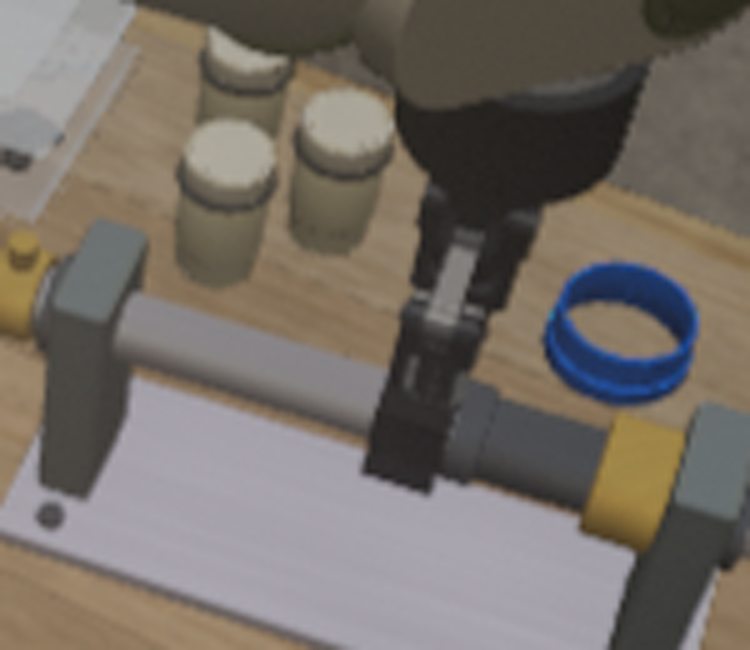

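The clip face now meets the sleeve head at crop (455,430). It still has at least 5 mm to travel to the shoulder, so I'll go on in small steps.

Call:
play_rows --targets "-0.001 0 0 0 1; -0.002 0 0 0 1; -0.003 0 0 0 1"

```text
time_s: 11.8
position: [0.6069, -0.1372, 0.1266]
tool_rot: [[-0.144, 0.99, 0.0], [0.99, 0.144, 0.0], [0.0, 0.0, -1.0]]
ft_force: [0.6, 4.7, -2.0]
grip_width: 0.011
```

```bash
python3 -c "
from h import *
st()"
```

```text
t 11.8 S -37.48 Fax 4.6 F [ 0.61  4.74 -2.03] z 0.1266 M [ 0.84 -0.22  0.05]
```

Call:
play_rows --targets "-0.0005 0 0 0 1; -0.001 0 0 0 1; -0.0015 0 0 0 1"

```text
time_s: 12.1
position: [0.6071, -0.1388, 0.1266]
tool_rot: [[-0.144, 0.99, 0.0], [0.99, 0.144, 0.0], [-0.0, 0.0, -1.0]]
ft_force: [0.8, 4.1, -1.2]
grip_width: 0.0106
```

```bash
python3 -c "
from h import *
st()"
```

```text
t 12.1 S -39.04 Fax 3.93 F [ 0.8   4.09 -1.19] z 0.1266 M [ 0.88 -0.28  0.09]
```

Call:
play_rows --targets "-0.0005 0 0 0 1; -0.001 0 0 0 1; -0.0015 0 0 0 1"

```text
time_s: 12.4
position: [0.6073, -0.1403, 0.1267]
tool_rot: [[-0.144, 0.99, 0.0], [0.99, 0.144, -0.0], [-0.0, 0.0, -1.0]]
ft_force: [0.4, 5.0, -1.3]
grip_width: 0.0107
```

```bash
python3 -c "
from h import *
st()"
```

```text
t 12.4 S -40.56 Fax 4.86 F [ 0.38  4.96 -1.3 ] z 0.1267 M [ 0.78 -0.27  0.03]
```

Call:
play_rows --targets "-0.0005 0 0 0 1; -0.001 0 0 0 1; -0.0015 0 0 0 1"

```text
time_s: 12.7
position: [0.6076, -0.1418, 0.1267]
tool_rot: [[-0.144, 0.99, 0.0], [0.99, 0.144, -0.0], [-0.0, 0.0, -1.0]]
ft_force: [2.1, 4.8, -2.2]
grip_width: 0.0105
```

Call:
play_rows --targets "-0.0005 0 0 0 1; -0.001 0 0 0 1"

```text
time_s: 12.9
position: [0.6077, -0.1427, 0.1267]
tool_rot: [[-0.144, 0.99, 0.0], [0.99, 0.144, -0.0], [-0.0, 0.0, -1.0]]
ft_force: [1.5, 4.1, -1.6]
grip_width: 0.0108
```

Call:
play_rows --targets "-0.0005 0 0 0 1; -0.001 0 0 0 1; -0.0015 0 0 0 1"

```text
time_s: 13.2
position: [0.6079, -0.1442, 0.1267]
tool_rot: [[-0.144, 0.99, 0.0], [0.99, 0.144, -0.0], [-0.0, 0.0, -1.0]]
ft_force: [1.4, 4.4, -1.9]
grip_width: 0.0107
```

Call:
play_rows --targets "-0.0005 0 0 0 1; -0.001 0 0 0 1"

```text
time_s: 13.4
position: [0.6081, -0.1452, 0.1267]
tool_rot: [[-0.144, 0.99, 0.0], [0.99, 0.144, -0.0], [-0.0, 0.0, -1.0]]
ft_force: [2.3, 3.9, -0.6]
grip_width: 0.0106
```

Call:
play_rows --targets "-0.0005 0 0 0 1; -0.001 0 0 0 1; -0.0015 0 0 0 1"

```text
time_s: 13.7
position: [0.6083, -0.1467, 0.1267]
tool_rot: [[-0.144, 0.99, 0.0], [0.99, 0.144, -0.0], [-0.0, 0.0, -1.0]]
ft_force: [3.4, 4.2, -1.0]
grip_width: 0.0107
```

Call:
play_rows --targets "-0.0005 0 0 0 1; -0.001 0 0 0 1"

```text
time_s: 13.9
position: [0.6084, -0.1477, 0.1266]
tool_rot: [[-0.144, 0.99, 0.0], [0.99, 0.144, -0.0], [-0.0, 0.0, -1.0]]
ft_force: [2.6, 4.0, -1.7]
grip_width: 0.0106
```

Call:
play_rows --targets "-0.0005 0.0003 0 0 1; -0.001 0.0004 0 0 1; -0.0015 0.0004 0 0 1"

```text
time_s: 14.2
position: [0.6088, -0.1491, 0.1265]
tool_rot: [[-0.144, 0.99, -0.001], [0.99, 0.144, 0.0], [0.0, -0.001, -1.0]]
ft_force: [1.5, 4.4, -1.2]
grip_width: 0.0106
```

Call:
play_rows --targets "-0.0005 0 0 0 1; -0.001 0 0 0 1"

```text
time_s: 14.4
position: [0.609, -0.15, 0.1265]
tool_rot: [[-0.144, 0.99, -0.0], [0.99, 0.144, 0.0], [0.0, -0.0, -1.0]]
ft_force: [0.6, 4.4, -1.5]
grip_width: 0.0107
```

Call:
play_rows --targets "-0.0005 0 0 0 1; -0.001 0 0 0 1"

```text
time_s: 14.6
position: [0.6091, -0.151, 0.1265]
tool_rot: [[-0.144, 0.99, -0.0], [0.99, 0.144, 0.0], [0.0, -0.0, -1.0]]
ft_force: [0.6, 4.5, -1.9]
grip_width: 0.011
```

Call:
play_rows --targets "-0.0005 0 0 0 1; -0.001 0 0 0 1; -0.0015 0 0 0 1"

```text
time_s: 14.9
position: [0.6094, -0.1525, 0.1265]
tool_rot: [[-0.144, 0.99, -0.0], [0.99, 0.144, 0.0], [0.0, -0.0, -1.0]]
ft_force: [0.2, 4.3, -2.0]
grip_width: 0.0105
```

Call:
play_rows --targets "-0.0005 0 0 0 1; -0.001 0 0 0 1"

```text
time_s: 15.1
position: [0.6095, -0.1535, 0.1266]
tool_rot: [[-0.144, 0.99, -0.0], [0.99, 0.144, 0.0], [0.0, -0.0, -1.0]]
ft_force: [-0.4, 3.6, -2.5]
grip_width: 0.0105
```

Call:
play_rows --targets "-0.0005 0 0 0 1; -0.001 0 0 0 1"

```text
time_s: 15.3
position: [0.6097, -0.1545, 0.1266]
tool_rot: [[-0.144, 0.99, -0.0], [0.99, 0.144, 0.0], [0.0, -0.0, -1.0]]
ft_force: [-1.0, 4.0, -1.7]
grip_width: 0.0103
```

```bash
python3 - <<'E'
from h import *
st()
d=grab('scene','s8')
cv2.imwrite('pics/s8c.png',cv2.resize(cv2.imread('pics/s8.png')[140:270,310:460],None,fx=5,fy=5,interpolation=2))
E
```

```text
t 15.3 S -55.01 Fax 4.12 F [-1.05  4.01 -1.69] z 0.1266 M [ 0.83 -0.02  0.04]
```

View pics/s8c.png

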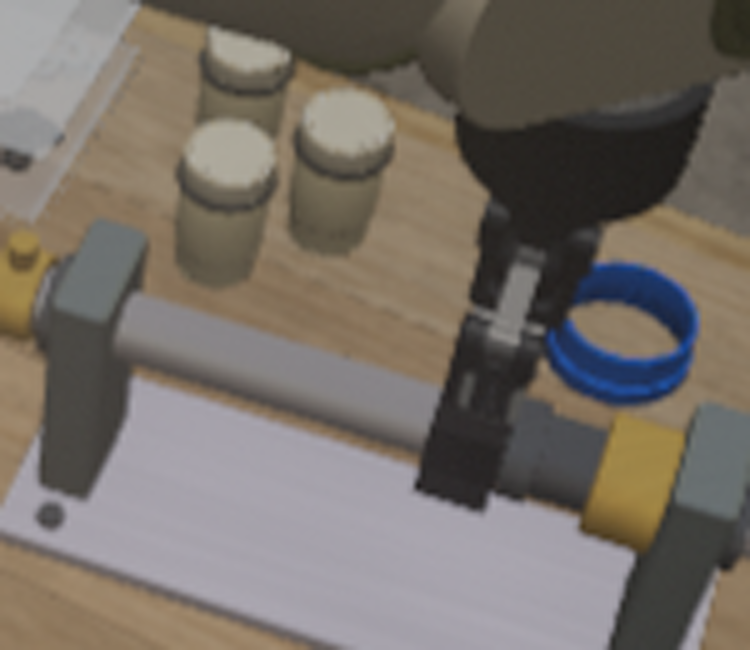

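Call:
play_rows --targets "-0.0005 0 0 0 1; -0.001 0 0 0 1"

```text
time_s: 15.55
position: [0.6098, -0.1553, 0.1266]
tool_rot: [[-0.144, 0.99, -0.0], [0.99, 0.144, 0.001], [0.001, -0.0, -1.0]]
ft_force: [-1.1, 6.5, -1.5]
grip_width: 0.01
```

The sleeve is moving into the socket, with its head at crop (525,450), and the force is starting to rise. I'll use finer steps.

Call:
play_rows --targets "-0.0003 0 0 0 1; -0.0005 0 0 0 1"

```text
time_s: 15.75
position: [0.6099, -0.1553, 0.1266]
tool_rot: [[-0.144, 0.99, -0.0], [0.99, 0.144, 0.001], [0.001, -0.0, -1.0]]
ft_force: [-1.6, 8.1, -0.4]
grip_width: 0.0103
```

Call:
play_rows --targets "-0.0003 0 0 0 1; -0.0006 0 0 0 1; -0.0006 0 0 0 1"

```text
time_s: 16.05
position: [0.6099, -0.1554, 0.1266]
tool_rot: [[-0.144, 0.99, -0.001], [0.99, 0.144, 0.002], [0.002, -0.0, -1.0]]
ft_force: [-1.5, 9.4, -0.9]
grip_width: 0.011
```

```bash
python3 -c "
from h import *
st()"
```

```text
t 16.05 S -55.89 Fax 9.53 F [-1.55  9.4  -0.89] z 0.1266 M [1.71 0.1  0.11]
```

Call:
play_rows --targets "-0.0003 0 0 0 1; -0.0006 0 0 0 1; -0.0006 0 0 0 1"

```text
time_s: 16.35
position: [0.6099, -0.1554, 0.1265]
tool_rot: [[-0.144, 0.99, -0.001], [0.99, 0.144, 0.003], [0.003, -0.001, -1.0]]
ft_force: [-1.9, 11.7, 0.0]
grip_width: 0.0107
```

Call:
play_rows --targets "-0.0003 0 0 0 1; -0.0003 0 0 0 1"

```text
time_s: 16.55
position: [0.6099, -0.1554, 0.1265]
tool_rot: [[-0.145, 0.99, -0.001], [0.989, 0.145, 0.004], [0.004, -0.001, -1.0]]
ft_force: [-2.0, 12.6, 0.7]
grip_width: 0.0111
```

```bash
python3 -c "
from h import *
st()"
```

```text
t 16.55 S -55.94 Fax 12.72 F [-2.   12.56  0.72] z 0.1265 M [2.31 0.15 0.06]
```

Call:
play_rows --targets "0 0 0 0 1; 0 0 0 0 1; 0 0 0 0 1; 0 0 0 0 1"

```text
time_s: 16.95
position: [0.6099, -0.1554, 0.1266]
tool_rot: [[-0.145, 0.989, -0.001], [0.989, 0.145, 0.004], [0.004, -0.001, -1.0]]
ft_force: [-0.0, 13.0, 0.2]
grip_width: 0.0105
```

Call:
play_rows --targets "0.0004 0 0.0004 0 1; 0.0008 0 0.0008 0 1; 0.001 0 0.001 0 1; 0.001 0 0.001 0 1"

```text
time_s: 17.35
position: [0.61, -0.1553, 0.1263]
tool_rot: [[-0.144, 0.99, 0.0], [0.99, 0.144, 0.002], [0.002, 0.0, -1.0]]
ft_force: [-2.8, 10.0, 4.0]
grip_width: 0.0107
```

```bash
python3 -c "
from h import *
st()"
```

```text
t 17.35 S -55.84 Fax 10.26 F [-2.8   9.96  4.03] z 0.1263 M [1.75 0.37 0.09]
```

Call:
play_rows --targets "0.0005 0 -0.0004 0 1; 0.001 0 -0.0006 0 1; 0.001 0 -0.0006 0 1"

```text
time_s: 17.65
position: [0.6099, -0.1552, 0.1264]
tool_rot: [[-0.144, 0.99, 0.0], [0.99, 0.144, 0.0], [0.0, 0.0, -1.0]]
ft_force: [-1.3, 4.9, -0.2]
grip_width: 0.0108
```

Call:
play_rows --targets "0 0 0 0 0.6; 0 0 0 0 0.4; 0 0 0 0 0.4; 0 0 0 0 0.4; 0 0 0 0 0.4"

```text
time_s: 18.15
position: [0.61, -0.1558, 0.1263]
tool_rot: [[-0.143, 0.99, 0.0], [0.99, 0.143, -0.0], [-0.0, 0.0, -1.0]]
ft_force: [0.1, 0.8, 0.2]
grip_width: 0.0516
```

```bash
python3 -c "
from h import *
st()"
```

```text
t 18.15 S -56.28 Fax 0.81 F [0.12 0.84 0.2 ] z 0.1263 M [ 0.   -0.05  0.01]
```

Released cleanly. I'll retreat straight up, then move aside to check.

Call:
play_rows --targets "0 0 -0.02 0 0.4; 0 0 -0.05 0 0.4; 0 0 -0.09 0 0.4; 0 0 -0.13 0 0.4; 0 0 -0.16 0 0.4"

```text
time_s: 18.65
position: [0.61, -0.1556, 0.2892]
tool_rot: [[-0.144, 0.99, 0.003], [0.99, 0.144, -0.001], [-0.002, 0.002, -1.0]]
ft_force: [0.2, 0.3, -0.6]
grip_width: 0.0515
```

Call:
play_rows --targets "0.04 -0.02 0 0 0.4; 0.08 -0.05 0 0 0.4; 0.12 -0.08 0 0 0.4; 0.16 -0.11 0 0 0.4; 0.2 -0.14 0 0 0.4"

```text
time_s: 19.15
position: [0.441, 0.0234, 0.2863]
tool_rot: [[-0.143, 0.99, 0.001], [0.99, 0.143, -0.0], [-0.0, 0.0, -1.0]]
ft_force: [0.2, 1.4, 0.4]
grip_width: 0.0513
```

```bash
python3 - <<'E'
from h import *
d=grab('scene','s9');t=grab('top','t9')
cv2.imwrite('pics/s9c.png',cv2.resize(cv2.imread('pics/s9.png')[140:270,310:460],None,fx=5,fy=5,interpolation=2))
cv2.imwrite('pics/t9c.png',cv2.resize(cv2.imread('pics/t9.png')[140:270,290:460],None,fx=4.5,fy=4.5,interpolation=2))
W=world(d)[140:290,310:490].reshape(-1,3)
yaw=np.radians(8.35);ey=np.array([-np.sin(yaw),np.cos(yaw),0]);ex=np.array([np.cos(yaw),np.sin(yaw),0])
v=W-np.array([.6024,-.1,0]);X=v@ex*1000;S=v@ey*1000;Z=W[:,2]*1000
m=(abs(X)<35)&(S>-90)&(S<-20)
for z in range(75,175,4):
    q=m&(Z>=z)&(Z<z+4)
    if q.sum()>3:print(z,q.sum(),'X',np.percentile(X[q],[5,50,95]).round(1),'S',np.percentile(S[q],[5,50,95]).round(1))
E
```

```text
79 23 X [-18.7 -16.4 -15. ] S [-61.4 -51.6 -40.2]
83 38 X [-18.  -14.5 -12.3] S [-64.9 -52.5 -39.3]
87 28 X [-15.8 -12.6 -10.5] S [-65.9 -50.8 -39.1]
91 16 X [-16.7 -13.8  -9. ] S [-78.8 -61.  -23.8]
95 34 X [-18.7 -14.5 -11.5] S [-86.2 -63.9 -23.4]
99 56 X [-18.4 -15.7 -11.2] S [-88.4 -54.  -24.9]
103 59 X [-18.9 -15.4 -10.4] S [-86.6 -55.5 -24.1]
107 84 X [-17.6 -13.4  -6.9] S [-86.4 -57.6 -24. ]
111 120 X [-17.4  -6.6   8.5] S [-87.6 -42.8 -21.5]
115 129 X [-17.7  -5.    8.8] S [-88.2 -71.9 -32.8]
119 114 X [-17.9  -8.3   5.6] S [-74.9 -58.5 -40.1]
123 25 X [-12.8  -5.7  -4.7] S [-62.7 -51.7 -39.5]
127 23 X [-6.7 -5.4 -3.9] S [-64.  -53.5 -40.1]
131 24 X [-7.3 -5.5 -4.1] S [-63.6 -49.9 -39. ]
135 21 X [-7.5 -5.5 -4. ] S [-62.6 -52.  -42.4]
139 25 X [-7.6 -5.3 -3.5] S [-63.6 -50.4 -39.8]
143 26 X [-6.9 -5.7 -3.5] S [-64.7 -51.8 -41.3]
147 22 X [-6.9 -5.4 -3.7] S [-64.9 -52.5 -38.4]
151 23 X [-7.3 -5.6 -4.4] S [-63.3 -53.4 -39.7]
155 32 X [-6.9 -4.9  3.7] S [-61.4 -46.8 -37.9]
159 74 X [-6.3 -1.   5.1] S [-64.1 -52.7 -40.7]
```

View pics/s9c.png

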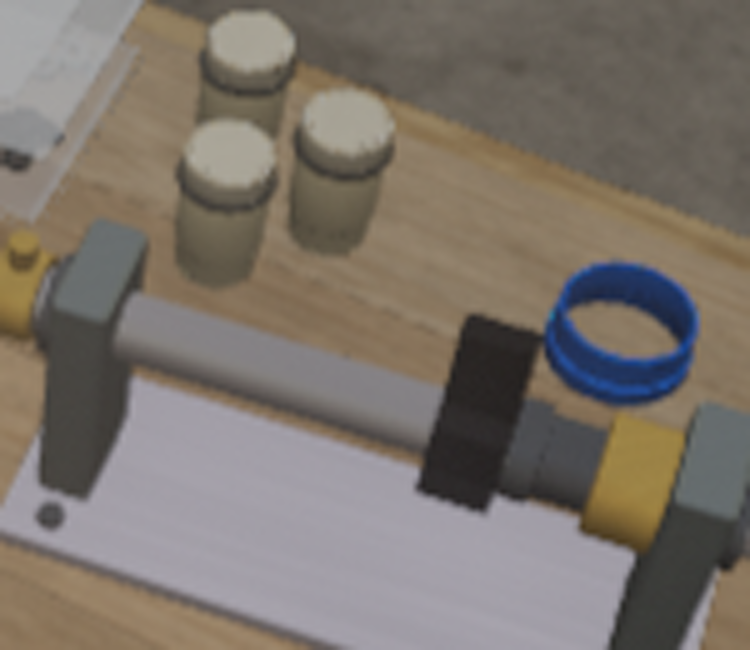

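View pics/t9.png

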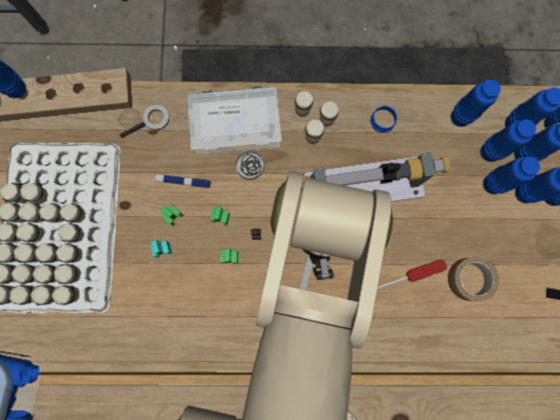

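View pics/s9.png

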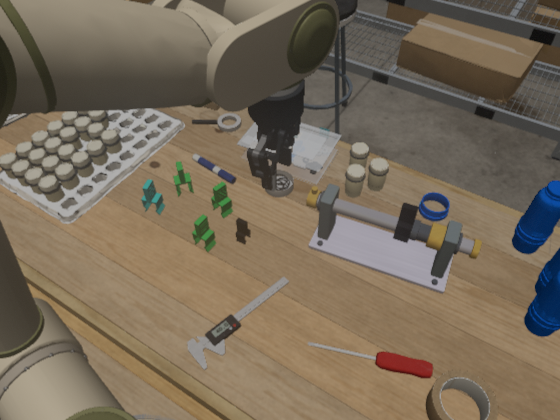

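```bash
python3 -c "
from h import *
print(env.close_job())"
```

```text
the job is handed in; nothing more can be done
None
```

The larger black clip is snapped fully onto the pipe. It has driven the sleeve about 22 mm into its socket, to a firm stop that I take to be the shoulder. I handed the job in at about 19 s, with the arm clear and touching nothing.

- **Fitting:** I pushed the clip down over bare pipe, about 40 mm clear of the sleeve. It snapped on and the back then stopped on the pipe at the expected height. The highest downward force I read, sampled only at the end of each move, was about 9 N.
- **Pressing:** At the stop the clip stopped moving while the axial wrist force rose from 4.4 N to 12.5–13 N. Taking off the sliding drag of clip and sleeve leaves about 8 N on the shoulder. I held that for about 0.5 s, pressed the clip down lightly to reseat it, then eased off and opened the gripper.
- **Last images:** The clip stands upright, with its tab top at about 160 mm. It bears on the sleeve head with no visible gap, and the small clip and the coloured look-alikes look undisturbed.

The 8 N is inferred from wrist force minus drag, not measured directly. While the clip was still short of the sleeve I lifted slightly to cut the drag, so it slid up to about 0.8 mm above its seated height before I reseated it. No check failed or disagreed.

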